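# Level the rocking worktop stand and set the jar on it

## Task

The small wooden stand rocks because its one adjustable foot is screwed in too far. Turn the three-armed handle on that foot, without shifting the stand, until the stand is level and stands firmly on all four feet, and let go; then set the gold-lidded jar upright on the stand's round mat. Leave the tin, the mug and the brush where they are.

Things in the scene. Friction and masses are not known exactly. Their poses are not given: they have to be found in the camera images.
- stand: Board 160 (own x) x 220 (y) x 16 mm, top 48 mm up when level, on 4 rubber feet, 28 mm wide, at x = +-60, y = +-90 mm; 1.15 kg. Origin midway between the feet at the underside of the 3 fixed, equal ones; own z = board's normal. The foot at x -60, y +90 is adjustable: when d mm short, the stand leans d/100 rad to that corner about its two neighbours; when too long, it leans about the other diagonal.
- star_handle: Steel handle on the adjustable foot's screw, 3 level arms 120 deg apart: 10 mm bars, black end balls 18 mm wide 48 mm from the axis; hub 26 mm wide. Origin on the axis at the arms' height, about 90 mm above the worktop; an arm lies along own x. Clockwise from above lowers the foot, 18 mm a turn (0.06 N m, stays put); 1.8 to 3.6 rad are missing at the start. Gaps between arms are open 30 mm below.
- mat_centre (a point): Centre of the top of the round black rubber mat (100 mm wide, 2 mm thick) fixed on the stand's board, 50 mm above the worktop; axes as the stand's.
- jar: Jar with a gold lid, 64 mm wide, 89 mm tall, 0.27 kg nominal; origin at the centre of its underside, own z up. Stands on the worktop at one side of the stand.
- tin: Round tin, 75 mm in diameter, 58 mm tall; origin at the centre of its underside. Stands on the other side of the stand from the jar. Bystander.
- mug: Mug, 101 mm tall, behind on the left; bystander, origin at the centre of its underside.
- brush: Scrubbing brush, 52 x 150 mm, 91 mm tall, behind the stand; bystander, origin at the centre of its underside.

How it is judged:
On the way:
1. the stand, untouched and without the jar, stands level on all four feet (angle between stand's own z axis and vertical below 0.01 rad and contact force between each of the arm, the fingers and stand below 0.05 N and angular speed of stand below 0.05 rad/s and horizontal distance between jar and mat_centre above 0.08 m), for 0.4 s.
At the end, for the whole second after the job is handed in: The stand is level within 0.010 rad (so no foot is more than about 1 mm off), and the jar stands upright on its mat, at rest, its centre within 22 mm of the mat's (angle between stand's own z axis and vertical below 0.01 rad and horizontal distance between jar and mat_centre below 0.022 m and z of jar in the frame of mat_centre between -0.004 and 0.004 m and angle between jar's own z axis and vertical below 0.05 rad and linear speed of each of jar, stand below 0.02 m/s); the robot touches nothing.
It fails at once if the stand is shifted by more than 50 mm (distance of stand from where it was at the start of the episode above 0.05 m).
It fails at once if the jar is tipped over (angle between jar's own z axis and vertical above 0.5 rad).
It fails at once if the tin, the mug or the brush is displaced by more than 30 mm (distance of any of tin, mug, brush from where it was at the start of the episode above 0.03 m).
It also fails if it takes over 58 s, if anything falls off the work surface, if the arm or the gripper's body presses on something with over 40 N, if the wrist force passes 120 N, or if a joint passes its speed limit or range.

## Robot

A 6-joint arm with a two-finger parallel gripper is mounted at the origin on a cart in front of the work surface, level with it; the furniture and walls round the work are solid. World frame = base frame: x ahead of the robot, y to its left, z up, the work surface at z = 0. Lengths are in m, angles in rad, forces in N, time in s.
With the tool pointing down it reaches from about 0.325 to 0.75 m from the base axis. Payload 7.6 kg.
Tool frame: the origin (TCP) lies at the very end of the fingers, on their centre line; the grasp point (between the pads) lies 19 mm behind it (arm.grip_depth is the z of the grasp point in the tool frame, in m); z points along the fingers, y is the line along which they close (so a half turn about z gives the same grasp; the last joint's range is limited). The gripper opens to 85 mm and grips with 20 to 120 N. Pads are 22 mm wide; open, the fingers measure 114 mm over their backs; the gripper's body (76 mm by 85 mm) begins 54 mm behind the grasp point. The pads swing forward as they close: fully open they stand 13 mm farther back than shut.
Start: joints at [-1.306, 0.052, 1.401, -0, 1.689, -0.07], TCP at [0.173, -0.496, 0.231] pointing down, gripper open.
Joint ranges: [-2.9, 2.9], [-0.91, 2.17], [0.12, 2.37], [-1.06, 4.2], [0.26, 2.73], [-2.93, 2.93]. Speed limits (rad/s): [2.57, 2.57, 3.01, 3.14, 3.14, 3.14].

## Interface

Orientations are given as a 3x3 rotation matrix whose columns are the frame's x, y, z axes.
In Python, from station import sense, viewer, arm gives the robot as it stands.
- The arm moves only by the tool jog_arm, never from a script. Its argument "rows" is a list of rows, each a list of 5 numbers: the opening, from 0 (shut) to 1 (fully open), then the shift along the tool's x, y, z in m, then the turn about the tool's z in rad. In form: [[hand, dx, dy, dz, spin], ...]. A call has 1 to 10 rows; each row shifts and turns the commanded pose from where the row before left it, along the tool's axes as they then stand; what a row does not reach is not made up. A row lasts 1/12 s, in which the tool goes at most 41.7 mm and 7.16 degrees, less where a joint would pass 70% of its speed; a pose out of reach is approached as far as the arm can. A call with a gripper value outside its range is refused whole. The fingers move at their own pace and stop on an object; the grip force is fixed at half the most. Time passes only in rows, so rows that do not move let the fingers close. It gives the time, the measured TCP pose, the force, the opening and the grip force at its end, in the units of the state.
- sense(): the state, without advancing time (a new reading comes with each control period).
- viewer.snapshot(name): name is "scene" or "top"; returns the picture (400x640x3 uint8, red, green, blue); there is no depth.
- viewer.camera_params(name): a dict with "fx", "fy", "cx", "cy" (pixels), "pose" (4x4, takes a point from camera to world coordinates). Camera axes: x right, y up, looking along -z (the intrinsics and any distortion apply to the point x, -y, -z); pixel columns grow to the right and rows downward; lengths in m; the calibration is good to about 2 mm. A picture is of the moment at which its call begins. camera_params takes no time and is no camera call.
- arm.job_done(): hands the job in; it is judged then, once.
Trained networks look in the newest picture that a camera, given by its name, has taken for a name from the list of things; names that differ only in an ending like _2 or _b are one class to them, and where a whole thing is asked for, a point or a joint stands for the part that bears it (a point fixed in the world has none). Each returns a list of dicts, best first, with "confidence" (0 to 1); they miss things now and then, are a little off and sometimes report something else, mostly with a low value. They report only what shows in the picture. A call takes as long as a camera call.
- viewer.spot_in(target, camera): "location" ([x, y, z] in m, in the coordinates of the camera as it stood for that picture, good to about 4 mm: the middle of the surface that is visible of it).
- viewer.silhouettes(target, camera): "region" (400x640 bool, what is visible of it).
- viewer.landmark_of(target, camera): "location" ([x, y, z] in m, in the coordinates of the camera as it stood for that picture, good to about 4 mm: a listed point, or the origin of a listed thing).
The state is a dict: "clock": time; "q": joint angles; "joint_velocities": joint speeds; "joint_torque": joint torques, N m; "eef_pos": TCP position; "tcp_rot": TCP orientation; "wrist_force": force on the tool from outside, world axes, zero at the start; "moment": the same for the moment, N m; "grip_width": finger opening in m; "gripper_force": force on a finger pad.
Only numpy, scipy, OpenCV 4.12 (cv2) and the standard library are available. Lean on these libraries where they do the work, as an engineer would, in place of code of your own. Each camera call takes 0.05 s, during which the arm holds its last target. There are 200 camera calls.

## Working session

There is one attempt and no reset: what is moved stays moved. The work goes in short steps, Python scripts to look and compute and a tool call to move; the robot and the scene stay as the last step left them, time stands still between calls to the robot, and variables do not carry over. Pictures are saved under pics/ and viewed, at most 10 in all, crops included, and the job is handed in when it is done.

Besides the shell and the picture viewer there is one more tool, called after "Request:" as name(argument=value, ...), one argument or row to a line, values as JSON. jog_arm: Moves the arm, as the interface text tells. Its arguments: {"type":"object","properties":{"rows":{"type":"array","items":{"type":"array","items":{"type":"number"}}}},"required":["rows"]}

```bash
mkdir -p pics; cat > h.py <<'E'
import numpy as np, cv2
from station import sense, viewer, arm
def cam(n):
    p=viewer.camera_params(n); return p,np.array(p["pose"])
def w(n,loc):
    _,T=cam(n); return (T@np.r_[loc,1])[:3]
def px(n,P):
    p,T=cam(n); c=np.linalg.inv(T)@np.r_[P,1]; x,y,z=c[0],-c[1],-c[2]
    return np.array([p["fx"]*x/z+p["cx"],p["fy"]*y/z+p["cy"]])
def ray(n,u,v,z):
    p,T=cam(n); d=T[:3,:3]@np.array([(u-p["cx"])/p["fx"],-(v-p["cy"])/p["fy"],-1]); o=T[:3,3]
    return o+d*(z-o[2])/d[2]
def save(n,f):
    im=viewer.snapshot(n); cv2.imwrite("pics/"+f,cv2.cvtColor(im,cv2.COLOR_RGB2BGR)); return im
E
python3 - <<'E'
from h import *
np.set_printoptions(precision=4,suppress=True)
for n in("top","scene"):
    save(n,n+"0.png"); print(n,cam(n)[0])
    for t in("stand","star_handle","mat_centre","jar","tin","mug","brush"):
        print(t,[(w(n,r["location"]).round(4),round(r["confidence"],2)) for r in viewer.landmark_of(t,n)[:2]])
s=sense();print({k:np.round(v,3) for k,v in s.items()}, arm.grip_depth)
E
```

```text
top {'fx': 494.6685923626843, 'fy': 494.6685923626843, 'cx': 315.0613965533742, 'cy': 200.503208380517, 'pose': array([[-0.0031,  0.9863, -0.1652,  0.3915],
       [-1.    , -0.0026,  0.0037,  0.0352],
       [ 0.0032,  0.1652,  0.9863,  1.3736],
       [ 0.    ,  0.    ,  0.    ,  1.    ]])}
stand [(array([ 0.4959, -0.024 ,  0.0018]), 0.65)]
star_handle [(array([0.4408, 0.0775, 0.0922]), 0.75)]
mat_centre [(array([ 0.5136, -0.0688,  0.0555]), 0.67)]
jar [(array([ 0.545 , -0.2325, -0.0004]), 0.89), (array([0.4452, 0.0795, 0.0894]), 0.33)]
tin [(array([0.5246, 0.2474, 0.0012]), 0.82), (array([ 0.7259,  0.2982, -0.0014]), 0.34)]
mug [(array([ 0.7273,  0.298 , -0.    ]), 0.68)]
brush [(array([ 0.7572, -0.1126, -0.0001]), 0.75)]
scene {'fx': 368.29659531976927, 'fy': 368.29659531976927, 'cx': 317.8966581919705, 'cy': 202.2520819891306, 'pose': array([[ 0.9994,  0.0094, -0.0347,  0.5597],
       [-0.0312,  0.7058, -0.7077, -0.6966],
       [ 0.0179,  0.7083,  0.7057,  0.8188],
       [ 0.    ,  0.    ,  0.    ,  1.    ]])}
stand [(array([ 0.4927, -0.026 ,  0.0003]), 0.75)]
star_handle [(array([0.4488, 0.0811, 0.094 ]), 0.52)]
mat_centre [(array([ 0.5131, -0.0697,  0.0565]), 0.77)]
jar [(array([ 0.5486, -0.2254,  0.0007]), 0.95)]
tin [(array([0.5276, 0.252 , 0.0048]), 0.78)]
mug [(array([0.7313, 0.3044, 0.    ]), 0.67)]
brush [(array([ 0.7644, -0.1099,  0.0035]), 0.72)]
{'clock': np.float64(0.8), 'q': array([-1.306,  0.052,  1.401, -0.   ,  1.689, -0.07 ]), 'joint_velocities': array([ 0.001,  0.   ,  0.001,  0.   , -0.001,  0.001]), 'joint_torque': array([ -0.002, -38.151, -36.03 ,  -0.   ,   0.   ,   0.   ]), 'eef_pos': array([ 0.173, -0.496,  0.231]), 'tcp_rot': array([[ 0.944,  0.329,  0.   ],
       [ 0.329, -0.944, -0.   ],
       [-0.   ,  0.   , -1.   ]]), 'wrist_force': array([0.377, 0.025, 0.954]), 'moment': array([-0.002,  0.037, -0.01 ]), 'gripper_force': np.float64(0.0), 'grip_width': np.float64(0.085)} -0.0187
```

```bash
python3 - <<'E'
import cv2
im=cv2.imread("pics/top0.png"); cv2.imwrite("pics/topc.png",cv2.resize(im[90:290,180:440],None,fx=3,fy=3,interpolation=2))
E
```

```text
(no output)
```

View pics/topc.png

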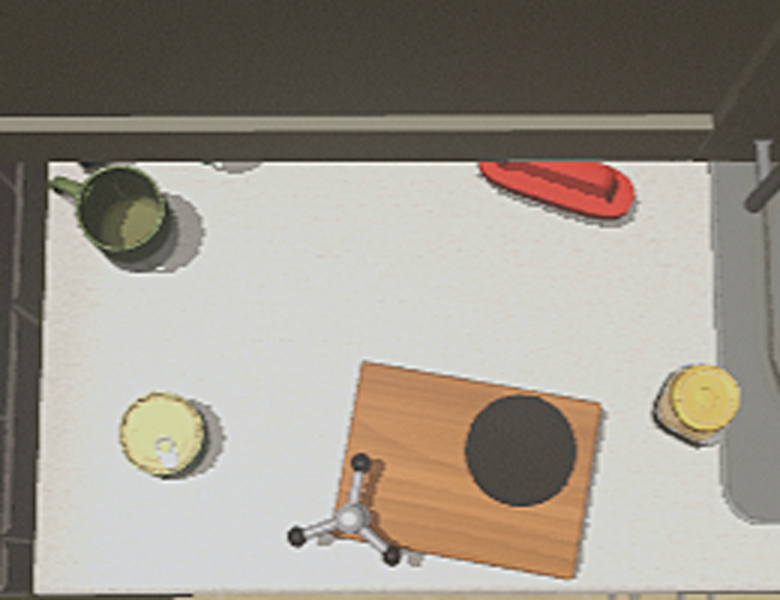

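View pics/scene0.png

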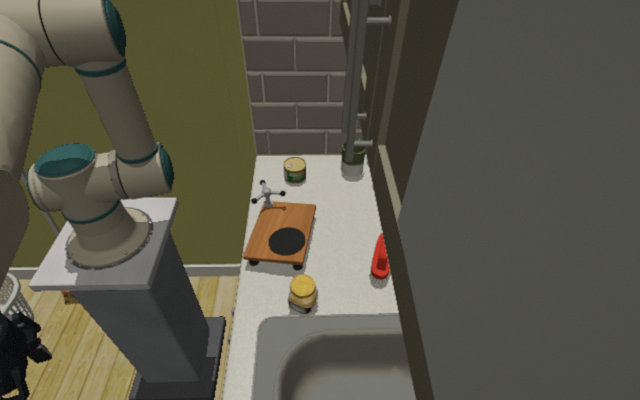

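Top crop: hub at (350,518), end balls at (361,462), (296,537) and (392,556); the board's top edge runs (362,362)–(602,403), the mat is at (521,450) and the jar at (700,400). The scene view agrees with this.

```bash
python3 - <<'E'
from h import *
np.set_printoptions(precision=4,suppress=True)
f=lambda u,v,z:ray("top",180+u/3,90+v/3,z)
h=f(350,518,.1);print("hub",h)
for b in((361,462),(296,537),(392,556)):
    d=f(*b,.09); print(d,np.degrees(np.arctan2(*(d-h)[1::-1])),np.hypot(*(d-h)[:2]))
print("mat",f(521,450,.05),"corners",f(362,362,.048),f(602,403,.05),f(573,578,.048))
B=[f(*b,.09)for b in((361,462),(296,537),(392,556))];print("mean",np.mean(B,0))
s=sense();print(s["clock"])
E
```

```text
hub [0.4438 0.078  0.1   ]
[0.4923 0.0689 0.09  ] -10.553902204604466 0.04927572766133733
[0.4282 0.1245 0.09  ] 108.54492607046627 0.049107778381694764
[0.4118 0.0423 0.09  ] -131.8641246203356 0.04791117520894785
mat [ 0.5057 -0.0728  0.05  ] corners [0.5857 0.0693 0.048 ] [ 0.5477 -0.1462  0.05  ] [ 0.3928 -0.117   0.048 ]
mean [0.4441 0.0786 0.09  ]
0.8
```

Request:
jog_arm(
  rows=[
    [0.85,0.022,-0.0227,0,-0.12],
    [0.85,0.0247,-0.0199,0,-0.12],
    [0.85,0.0269,-0.0168,0,-0.12],
    [0.85,0.0287,-0.0134,0,-0.12],
    [0.85,0.0301,-0.0099,0,-0.12],
    [0.85,0.0311,-0.0062,0,-0.12],
    [0.85,0.0316,-0.0024,0,-0.12],
    [0.85,0.0317,0.0013,0,-0.12],
    [0.85,0.0313,0.0051,0,-0.12],
    [0.85,0.0304,0.0088,0,-0.12],
  ],
)

```text
clock: 1.63
eef_pos: [0.3072, -0.2075, 0.2315]
tcp_rot: [[0.03, 1.0, 0.001], [1.0, -0.03, -0.001], [-0.001, 0.001, -1.0]]
wrist_force: [1.3, -0.6, -0.6]
grip_width: 0.0723
gripper_force: 0.0
```

```bash
cat > to.py <<'E'
import sys
from h import *
# plan: target x y z, tool-x angle deg, rows
x,y,z,a,n=map(float,sys.argv[1:6]); n=int(n)
s=sense(); R=np.array(s["tcp_rot"]); p=np.array(s["eef_pos"])
a0=np.degrees(np.arctan2(R[1,0],R[0,0])); sp=np.radians((a0-a+540*1)%360-180) if len(sys.argv)<7 else float(sys.argv[6])
d=np.array([x,y,z])-p
print("pose",p.round(4),"a",a0.round(1),"q",np.round(s["q"],2),"t",s["clock"],"F",np.round(s["wrist_force"],1),"d",d.round(4),"spin",sp.round(3) if hasattr(sp,'round') else sp)
th=np.radians(a0)
for i in range(n):
    t=th-sp/n*i; c,sn=np.cos(t),np.sin(t)
    print([round(v,4) for v in ((c*d[0]+sn*d[1])/n,(sn*d[0]-c*d[1])/n,-d[2]/n,sp/n)])
E
python3 to.py .444 .079 .231 229 10 -2.46
```

```text
pose [ 0.3072 -0.2075  0.2315] a 88.3 q [-0.69 -0.4   1.8  -0.    1.74 -0.66] t 1.6333 F [ 1.3 -0.6 -0.6] d [ 0.1368  0.2865 -0.0005] spin -2.46
[np.float64(0.029), np.float64(0.0128), np.float64(0.0001), -0.246]
[np.float64(0.0251), np.float64(0.0195), np.float64(0.0001), -0.246]
[np.float64(0.0196), np.float64(0.025), np.float64(0.0001), -0.246]
[np.float64(0.0129), np.float64(0.029), np.float64(0.0001), -0.246]
[np.float64(0.0054), np.float64(0.0313), np.float64(0.0001), -0.246]
[np.float64(-0.0024), np.float64(0.0317), np.float64(0.0001), -0.246]
[np.float64(-0.01), np.float64(0.0301), np.float64(0.0001), -0.246]
[np.float64(-0.017), np.float64(0.0268), np.float64(0.0001), -0.246]
[np.float64(-0.023), np.float64(0.0218), np.float64(0.0001), -0.246]
[np.float64(-0.0277), np.float64(0.0156), np.float64(0.0001), -0.246]
```

Request:
jog_arm(
  rows=[
    [0.85,0.029,0.0128,0,0],
    [0.85,0.029,0.0128,0,0],
    [0.85,0.029,0.0128,0,0],
    [0.85,0.029,0.0128,0,0],
    [0.85,0.029,0.0128,0,0],
    [0.85,0.029,0.0128,0,0],
    [0.85,0.029,0.0128,0,0],
    [0.85,0.029,0.0128,0,0],
    [0.85,0.029,0.0128,0,0],
    [0.85,0.029,0.0128,0,0],
  ],
)

```text
clock: 2.47
eef_pos: [0.4457, 0.078, 0.2314]
tcp_rot: [[0.036, 0.999, 0.001], [0.999, -0.036, -0.0], [-0.0, 0.001, -1.0]]
wrist_force: [1.1, -0.1, -0.0]
grip_width: 0.0726
gripper_force: 0.0
```

Request:
jog_arm(
  rows=[
    [0.85,0,0,0,-0.123],
    [0.85,0,0,0,-0.123],
    [0.85,0,0,0,-0.123],
    [0.85,0,0,0,-0.123],
    [0.85,0,0,0,-0.123],
    [0.85,0,0,0,-0.123],
    [0.85,0,0,0,-0.123],
    [0.85,0,0,0,-0.123],
    [0.85,0,0,0,-0.123],
    [0.85,0,0,0,-0.123],
  ],
)

```text
clock: 3.3
eef_pos: [0.4453, 0.0763, 0.2314]
tcp_rot: [[-0.932, 0.362, 0.0], [0.362, 0.932, -0.0], [-0.0, 0.0, -1.0]]
wrist_force: [-1.5, 0.7, 0.3]
grip_width: 0.0727
gripper_force: 0.0
```

Request:
jog_arm(
  rows=[
    [0.85,0,0,0,-0.123],
    [0.85,0,0,0,-0.123],
    [0.85,0,0,0,-0.123],
    [0.85,0,0,0,-0.123],
    [0.85,0,0,0,-0.123],
    [0.85,0,0,0,-0.123],
    [0.85,0,0,0,-0.123],
    [0.85,0,0,0,-0.123],
    [0.85,0,0,0,-0.123],
    [0.85,0,0,0,-0.123],
  ],
)

```text
clock: 4.13
eef_pos: [0.4453, 0.0763, 0.2313]
tcp_rot: [[-0.653, -0.757, 0.0], [-0.757, 0.653, -0.0], [-0.0, -0.0, -1.0]]
wrist_force: [-0.6, 0.3, 0.4]
grip_width: 0.0726
gripper_force: 0.0
```

```bash
python3 to.py .444 .079 .066 229 1
```

```text
pose [0.4453 0.0763 0.2313] a -130.8 q [ 0.09 -0.16  1.6  -0.    1.7  -2.34] t 4.1333 F [-0.6  0.3  0.4] d [-0.0013  0.0027 -0.1653] spin 0.004
[np.float64(-0.0012), np.float64(0.0027), np.float64(0.1653), np.float64(0.0041)]
```

Request:
jog_arm(
  rows=[
    [0.85,-0.0012,0.0027,0.03,0],
    [0.85,0,0,0.03,0],
    [0.85,0,0,0.03,0],
    [0.85,0,0,0.02,0],
    [0.85,0,0,0.015,0],
    [0.85,0,0,0.01,0],
    [0.85,0,0,0.01,0],
    [0.85,0,0,0.01,0],
    [0.85,0,0,0.01,0],
    [0.85,0,0,0,0],
  ],
)

```text
clock: 4.97
eef_pos: [0.4432, 0.0789, 0.0645]
tcp_rot: [[-0.658, -0.753, -0.003], [-0.753, 0.658, -0.0], [0.002, 0.002, -1.0]]
wrist_force: [-0.3, 0.2, -0.2]
grip_width: 0.0727
gripper_force: 0.0
```

```bash
python3 - <<'E'
from h import *
a=save("top","top1.png")[220:300,250:350]; b=save("scene","s1.png")[150:290,220:360]
cv2.imwrite("pics/c1.png",cv2.cvtColor(np.hstack([cv2.resize(a,(400,320)),cv2.resize(b,(320,320))]),cv2.COLOR_RGB2BGR))
E
```

```text
(no output)
```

View pics/c1.png

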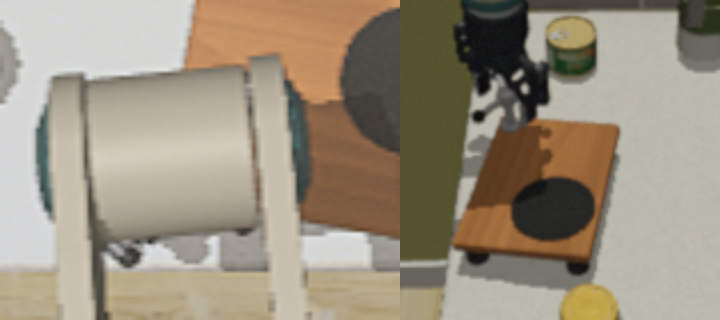

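The fingers straddle the hub between the arms (scene crop around (515,105)), with no contact force. Now I turn it clockwise.

Request:
jog_arm(
  rows=[
    [0.85,0,0,0,0.06],
    [0.85,0,0,0,0.08],
    [0.85,0,0,0,0.08],
    [0.85,0,0,0,0.08],
    [0.85,0,0,0,0.1],
    [0.85,0,0,0,0.1],
    [0.85,0,0,0,0.1],
    [0.85,0,0,0,0.1],
    [0.85,0,0,0,0.1],
    [0.85,0,0,0,0.1],
  ],
)

```text
clock: 5.9
eef_pos: [0.4445, 0.0792, 0.0674]
tcp_rot: [[-0.999, 0.052, 0.001], [0.052, 0.999, 0.0], [-0.001, 0.0, -1.0]]
wrist_force: [-1.2, -0.4, 2.1]
grip_width: 0.073
gripper_force: 0.9
```

Request:
jog_arm(
  rows=[
    [0.85,0,0,0,0.1],
    [0.85,0,0,0,0.1],
    [0.85,0,0,0,0.1],
    [0.85,0,0,0,0.1],
    [0.85,0,0,0,0.1],
    [0.85,0,0,0,0.1],
    [0.85,0,0,0,0.1],
    [0.85,0,0,0,0.1],
    [0.85,0,0,0,0.1],
    [0.85,0,0,0,0.1],
  ],
)

```text
clock: 6.73
eef_pos: [0.4452, 0.0796, 0.0678]
tcp_rot: [[-0.496, 0.868, 0.003], [0.868, 0.496, 0.001], [-0.001, 0.004, -1.0]]
wrist_force: [1.2, 2.3, 0.8]
grip_width: 0.0725
gripper_force: 1.1
```

Request:
jog_arm(
  rows=[
    [0.85,0,0,0,-0.1],
    [0.85,0,0,-0.02,0],
    [0.85,0,0,-0.03,0],
    [0.85,0,0,-0.03,0],
    [0.3,0,0,0,0],
    [0,0,0,0,0],
  ],
)

```text
clock: 7.23
eef_pos: [0.4455, 0.0791, 0.149]
tcp_rot: [[-0.584, 0.812, 0.006], [0.812, 0.584, 0.0], [-0.003, 0.005, -1.0]]
wrist_force: [-0.2, -0.3, 0.1]
grip_width: 0.0499
gripper_force: 0.0
```

```bash
python3 to.py .4272 -.0024 .075 120 4
```

```text
pose [0.4455 0.0791 0.149 ] a 125.8 q [ 0.09 -0.12  1.73 -0.    1.52 -0.53] t 7.2333 F [-0.2 -0.3  0.1] d [-0.0183 -0.0815 -0.074 ] spin 0.1
[np.float64(-0.0139), np.float64(-0.0156), np.float64(0.0185), np.float64(0.0251)]
[np.float64(-0.0143), np.float64(-0.0153), np.float64(0.0185), np.float64(0.0251)]
[np.float64(-0.0146), np.float64(-0.0149), np.float64(0.0185), np.float64(0.0251)]
[np.float64(-0.015), np.float64(-0.0145), np.float64(0.0185), np.float64(0.0251)]
```

Request:
jog_arm(
  rows=[
    [0,-0.0139,-0.0156,0,0],
    [0,-0.0139,-0.0156,0,0],
    [0,-0.0139,-0.0156,0,0],
    [0,-0.0139,-0.0156,0,0],
    [0,0,0,0.03,0],
    [0,0,0,0.03,0],
    [0,0,0,0.02,0],
    [0,0,0,0.01,0],
    [0,0,0,0.004,0],
    [0,0,0,0,0],
  ],
)

```text
clock: 8.07
eef_pos: [0.4255, -0.0025, 0.0517]
tcp_rot: [[-0.584, 0.811, -0.002], [0.811, 0.584, 0.0], [0.001, -0.001, -1.0]]
wrist_force: [0.9, 0.4, 0.1]
grip_width: -0.0001
gripper_force: 0.0
```

Request:
jog_arm(
  rows=[
    [0,0,0,0.002,0],
    [0,0,0,0.002,0],
    [0,0,0,0,0],
  ],
)

```text
clock: 8.32
eef_pos: [0.4264, -0.0026, 0.0489]
tcp_rot: [[-0.584, 0.811, 0.001], [0.811, 0.584, -0.0], [-0.001, 0.001, -1.0]]
wrist_force: [-1.3, 0.4, 0.7]
grip_width: -0.0004
gripper_force: 0.0
```

```bash
python3 - <<'E'
from h import *
b=save("scene","s2.png")[140:290,220:360]
cv2.imwrite("pics/c2.png",cv2.cvtColor(cv2.resize(b,None,fx=4,fy=4),cv2.COLOR_RGB2BGR))
s=sense();print(s["wrist_force"],s["eef_pos"],s["grip_width"])
E
```

```text
[ 0.2555355  -0.2379802   0.73203069] [ 0.42631023 -0.00256449  0.04893101] -4.303762693547504e-05
```

View pics/c2.png

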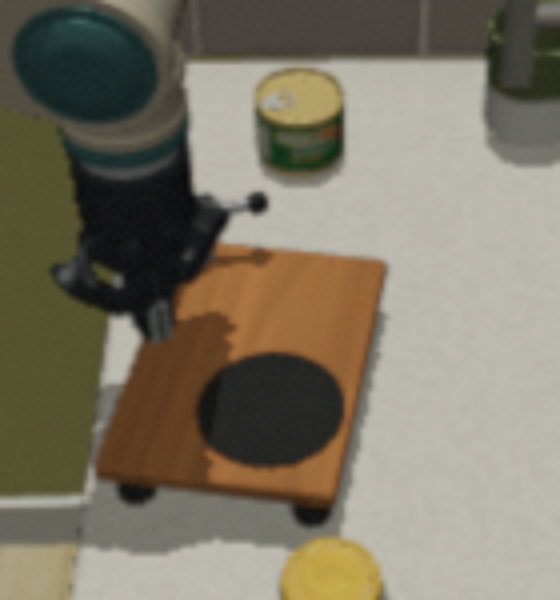

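The fingers hover just above the board's near edge (tip at about (157,335)). The handle is intact, and the mat is at (272,408). I keep probing down.

Request:
jog_arm(
  rows=[
    [0,0,0,0.001,0],
    [0,0,0,0,0],
  ],
)

```text
clock: 8.53
eef_pos: [0.426, -0.0026, 0.0475]
tcp_rot: [[-0.584, 0.811, 0.001], [0.811, 0.584, -0.0], [-0.0, 0.0, -1.0]]
wrist_force: [0.0, 0.7, 0.2]
grip_width: 0.0003
gripper_force: 0.0
```

Request:
jog_arm(
  rows=[
    [0,0,0,0.001,0],
    [0,0,0,0,0],
  ],
)

```text
clock: 8.7
eef_pos: [0.4261, -0.0026, 0.0466]
tcp_rot: [[-0.584, 0.812, 0.001], [0.812, 0.584, -0.0], [-0.0, 0.0, -1.0]]
wrist_force: [-0.3, 0.2, 1.9]
grip_width: 0.0002
gripper_force: 0.7
```

Request:
jog_arm(
  rows=[
    [0,0,0,0.001,0],
    [0,0,0,0,0],
  ],
)

```text
clock: 8.87
eef_pos: [0.4262, -0.0026, 0.0464]
tcp_rot: [[-0.584, 0.812, 0.001], [0.812, 0.584, -0.0], [-0.0, 0.0, -1.0]]
wrist_force: [-4.5, 1.2, 9.7]
grip_width: 0.0
gripper_force: 5.1
```

Request:
jog_arm(
  rows=[
    [0,0,0,-0.02,0],
    [0,0,0,-0.035,0],
    [0,0,0,-0.03,0],
  ],
)

```text
clock: 9.12
eef_pos: [0.4253, -0.0025, 0.1312]
tcp_rot: [[-0.584, 0.812, -0.001], [0.812, 0.584, 0.0], [0.001, -0.001, -1.0]]
wrist_force: [0.5, -0.5, 0.1]
grip_width: -0.0002
gripper_force: 0.0
```

```bash
python3 to.py .5625 .0449 .052 125.8 4
```

```text
pose [ 0.4253 -0.0025  0.1312] a 125.8 q [-0.09 -0.18  1.82 -0.    1.5  -0.72] t 9.1167 F [ 0.5 -0.5  0.1] d [ 0.1372  0.0474 -0.0792] spin -0.001
[np.float64(-0.0104), np.float64(0.0348), np.float64(0.0198), np.float64(-0.0002)]
[np.float64(-0.0104), np.float64(0.0348), np.float64(0.0198), np.float64(-0.0002)]
[np.float64(-0.0104), np.float64(0.0348), np.float64(0.0198), np.float64(-0.0002)]
[np.float64(-0.0104), np.float64(0.0348), np.float64(0.0198), np.float64(-0.0002)]
```

Request:
jog_arm(
  rows=[
    [0,-0.0104,0.0348,0,0],
    [0,-0.0104,0.0348,0,0],
    [0,-0.0104,0.0348,0,0],
    [0,-0.0104,0.0348,0,0],
    [0,0,0,0.03,0],
    [0,0,0,0.03,0],
    [0,0,0,0.013,0],
    [0,0,0,0.006,0],
    [0,0,0,0.002,0],
    [0,0,0,0,0],
  ],
)

```text
clock: 9.95
eef_pos: [0.5635, 0.0449, 0.0503]
tcp_rot: [[-0.584, 0.812, 0.001], [0.812, 0.584, -0.0], [-0.001, 0.001, -1.0]]
wrist_force: [-0.3, 0.4, 0.4]
grip_width: 0.0
gripper_force: 0.0
```

Request:
jog_arm(
  rows=[
    [0,0,0,0.001,0],
    [0,0,0,0,0],
  ],
)

```text
clock: 10.12
eef_pos: [0.5639, 0.0449, 0.0498]
tcp_rot: [[-0.584, 0.812, 0.003], [0.812, 0.584, 0.0], [-0.002, 0.002, -1.0]]
wrist_force: [0.1, -0.3, 0.8]
grip_width: 0.0001
gripper_force: 0.0
```

Request:
jog_arm(
  rows=[
    [0,0,0,0.001,0],
    [0,0,0,0,0],
  ],
)

```text
clock: 10.28
eef_pos: [0.5638, 0.0449, 0.0483]
tcp_rot: [[-0.584, 0.812, 0.002], [0.812, 0.584, -0.0], [-0.001, 0.002, -1.0]]
wrist_force: [-0.1, 0.1, 2.5]
grip_width: 0.0001
gripper_force: 1.1
```

Reference contact is at 48.3 mm and the low side at 46.6 mm, so about 2.6 mm is still missing, roughly 0.9 rad. I go back to the handle.

Request:
jog_arm(
  rows=[
    [0,0,0,-0.03,0],
    [0.4,0,0,-0.035,0],
    [0.85,0,0,-0.035,0],
    [0.85,0,0,0,0],
  ],
)

```text
clock: 10.62
eef_pos: [0.5665, 0.0451, 0.1561]
tcp_rot: [[-0.584, 0.811, 0.014], [0.812, 0.584, 0.0], [-0.008, 0.011, -1.0]]
wrist_force: [0.6, 0.4, 1.3]
grip_width: 0.0358
gripper_force: 0.0
```

```bash
python3 to.py .4445 .079 .066 125.8 1
```

```text
pose [0.5665 0.0451 0.1561] a 125.8 q [ 0.01  0.2   1.39 -0.    1.54 -0.61] t 10.6167 F [0.6 0.4 1.3] d [-0.122   0.0339 -0.0901] spin -0.001
[np.float64(0.0988), np.float64(-0.0792), np.float64(0.0901), np.float64(-0.0008)]
```

Request:
jog_arm(
  rows=[
    [0.85,0.0195,-0.0155,0,0],
    [0.85,0.0195,-0.0155,0,0],
    [0.85,0.0195,-0.0155,0,0],
    [0.85,0.0195,-0.0155,0,0],
    [0.85,0.0195,-0.0155,0,0],
    [0.85,0,0,0,0],
  ],
)

```text
clock: 11.12
eef_pos: [0.4404, 0.0797, 0.1471]
tcp_rot: [[-0.585, 0.811, -0.001], [0.811, 0.585, 0.0], [0.001, -0.001, -1.0]]
wrist_force: [-0.1, -0.3, -0.9]
grip_width: 0.0724
gripper_force: 0.0
```

```bash
python3 to.py .4445 .079 .066 125.8 1
```

```text
pose [0.4404 0.0797 0.1471] a 125.8 q [ 0.1  -0.13  1.74  0.    1.53 -0.53] t 11.1167 F [-0.1 -0.3 -0.9] d [ 0.0041 -0.0007 -0.0811] spin 0.001
[np.float64(-0.003), np.float64(0.0029), np.float64(0.0811), np.float64(0.0005)]
```

Request:
jog_arm(
  rows=[
    [0.85,-0.003,0.0029,0.02,0],
    [0.85,0,0,0.02,0],
    [0.85,0,0,0.015,0],
    [0.85,0,0,0.01,0],
    [0.85,0,0,0.008,0],
    [0.85,0,0,0.007,0],
    [0.85,0,0,0,0],
  ],
)

```text
clock: 11.7
eef_pos: [0.447, 0.078, 0.0663]
tcp_rot: [[-0.584, 0.812, -0.001], [0.812, 0.584, -0.0], [0.001, -0.001, -1.0]]
wrist_force: [0.0, -0.2, 0.9]
grip_width: 0.0726
gripper_force: 0.0
```

Request:
jog_arm(
  rows=[
    [0.85,0,0,0,0.07],
    [0.85,0,0,0,0.1],
    [0.85,0,0,0,0.1],
    [0.85,0,0,0,0.1],
    [0.85,0,0,0,0.1],
    [0.85,0,0,0,0.1],
    [0.85,0,0,0,0.1],
    [0.85,0,0,0,0.1],
    [0.85,0,0,0,0.1],
    [0.85,0,0,0,0.1],
  ],
)

```text
clock: 12.53
eef_pos: [0.4484, 0.0783, 0.0683]
tcp_rot: [[0.344, 0.939, 0.003], [0.939, -0.344, 0.001], [0.001, 0.002, -1.0]]
wrist_force: [2.4, 1.1, -2.9]
grip_width: 0.0726
gripper_force: 1.2
```

Request:
jog_arm(
  rows=[
    [0.85,0,0,0,0.04],
    [0.85,0,0,0,0],
  ],
)

```text
clock: 12.7
eef_pos: [0.4483, 0.0782, 0.0682]
tcp_rot: [[0.378, 0.926, 0.002], [0.926, -0.378, 0.0], [0.001, 0.002, -1.0]]
wrist_force: [0.9, -0.2, -1.4]
grip_width: 0.0726
gripper_force: 0.8
```

Request:
jog_arm(
  rows=[
    [0.85,0,0,0,-0.1],
    [0.85,0,0,-0.02,0],
    [0.85,0,0,-0.03,0],
    [0.85,0,0,-0.03,0],
    [0.3,0,0,0,0],
    [0,0,0,0,0],
  ],
)

```text
clock: 13.2
eef_pos: [0.4486, 0.0782, 0.1496]
tcp_rot: [[0.281, 0.96, 0.005], [0.96, -0.281, 0.0], [0.002, 0.005, -1.0]]
wrist_force: [-0.4, -0.8, -1.2]
grip_width: 0.0502
gripper_force: 0.0
```

```bash
python3 to.py .4262 -.0025 .052 73.5 4
```

```text
pose [0.4486 0.0782 0.1496] a 73.7 q [ 0.09 -0.11  1.72 -0.    1.52  0.38] t 13.2 F [-0.4 -0.8 -1.2] d [-0.0224 -0.0807 -0.0976] spin 0.003
[np.float64(-0.0209), np.float64(0.0003), np.float64(0.0244), np.float64(0.0008)]
[np.float64(-0.0209), np.float64(0.0003), np.float64(0.0244), np.float64(0.0008)]
[np.float64(-0.0209), np.float64(0.0003), np.float64(0.0244), np.float64(0.0008)]
[np.float64(-0.0209), np.float64(0.0003), np.float64(0.0244), np.float64(0.0008)]
```

Request:
jog_arm(
  rows=[
    [0,-0.0209,0,0,0],
    [0,-0.0209,0,0,0],
    [0,-0.0209,0,0,0],
    [0,-0.0209,0,0,0],
    [0,0,0,0.03,0],
    [0,0,0,0.03,0],
    [0,0,0,0.025,0],
    [0,0,0,0.01,0],
    [0,0,0,0.003,0],
    [0,0,0,0,0],
  ],
)

```text
clock: 14.03
eef_pos: [0.423, -0.002, 0.0487]
tcp_rot: [[0.281, 0.96, -0.003], [0.96, -0.281, 0.0], [-0.001, -0.003, -1.0]]
wrist_force: [-0.9, -0.1, -0.5]
grip_width: -0.0002
gripper_force: 0.0
```

Request:
jog_arm(
  rows=[
    [0,0,0,0.001,0],
    [0,0,0,0,0],
  ],
)

```text
clock: 14.2
eef_pos: [0.424, -0.0021, 0.0484]
tcp_rot: [[0.282, 0.96, 0.0], [0.96, -0.282, -0.0], [0.0, 0.0, -1.0]]
wrist_force: [-0.6, 0.1, 0.3]
grip_width: 0.0
gripper_force: 0.0
```

Request:
jog_arm(
  rows=[
    [0,0,0,0.001,0],
    [0,0,0,0,0],
  ],
)

```text
clock: 14.37
eef_pos: [0.4241, -0.0021, 0.0479]
tcp_rot: [[0.282, 0.959, 0.001], [0.959, -0.282, -0.0], [0.0, 0.001, -1.0]]
wrist_force: [-1.4, 1.1, 3.9]
grip_width: 0.0005
gripper_force: 2.2
```

Request:
jog_arm(
  rows=[
    [0,0,0,-0.02,0],
    [0,0,0,-0.025,0],
    [0,0,0,0,0],
  ],
)

```text
clock: 14.62
eef_pos: [0.4263, -0.0023, 0.0968]
tcp_rot: [[0.282, 0.959, 0.008], [0.959, -0.282, -0.001], [0.001, 0.008, -1.0]]
wrist_force: [1.1, 0.6, 1.0]
grip_width: 0.0001
gripper_force: 0.0
```

```bash
python3 to.py .533 -.1225 .052 73.7 6
```

```text
pose [ 0.4263 -0.0023  0.0968] a 73.6 q [-0.09 -0.15  1.87 -0.    1.42  0.19] t 14.6167 F [1.1 0.6 1. ] d [ 0.1067 -0.1202 -0.0448] spin -0.001
[np.float64(-0.0142), np.float64(0.0227), np.float64(0.0075), np.float64(-0.0002)]
[np.float64(-0.0142), np.float64(0.0227), np.float64(0.0075), np.float64(-0.0002)]
[np.float64(-0.0142), np.float64(0.0227), np.float64(0.0075), np.float64(-0.0002)]
[np.float64(-0.0142), np.float64(0.0227), np.float64(0.0075), np.float64(-0.0002)]
[np.float64(-0.0142), np.float64(0.0227), np.float64(0.0075), np.float64(-0.0002)]
[np.float64(-0.0142), np.float64(0.0227), np.float64(0.0075), np.float64(-0.0002)]
```

Request:
jog_arm(
  rows=[
    [0,-0.0142,0.0227,0,0],
    [0,-0.0142,0.0227,0,0],
    [0,-0.0142,0.0227,0,0],
    [0,-0.0142,0.0227,0,0],
    [0,-0.0142,0.0227,0,0],
    [0,-0.0142,0.0227,0,0],
    [0,0,0,0.02,0],
    [0,0,0,0.014,0],
    [0,0,0,0.006,0],
    [0,0,0,0,0],
  ],
)

```text
clock: 15.45
eef_pos: [0.5299, -0.1222, 0.0511]
tcp_rot: [[0.282, 0.959, -0.002], [0.959, -0.282, 0.0], [-0.0, -0.002, -1.0]]
wrist_force: [0.6, 0.1, -0.0]
grip_width: -0.0001
gripper_force: 0.0
```

Request:
jog_arm(
  rows=[
    [0,0,0,0.002,0],
    [0,0,0,0.0,0],
  ],
)

```text
clock: 15.62
eef_pos: [0.5305, -0.1221, 0.0504]
tcp_rot: [[0.282, 0.959, 0.0], [0.959, -0.282, -0.0], [-0.0, 0.0, -1.0]]
wrist_force: [-0.1, 0.0, -0.4]
grip_width: -0.0001
gripper_force: 0.0
```

Request:
jog_arm(
  rows=[
    [0,0,0,0.001,0],
    [0,0,0,0,0],
  ],
)

```text
clock: 15.78
eef_pos: [0.5307, -0.1222, 0.05]
tcp_rot: [[0.282, 0.959, 0.001], [0.959, -0.282, -0.0], [0.0, 0.001, -1.0]]
wrist_force: [-1.0, 0.4, 2.8]
grip_width: 0.0
gripper_force: 1.0
```

Request:
jog_arm(
  rows=[
    [0,0,0,0.001,0],
    [0,0,0,0,0],
  ],
)

```text
clock: 15.95
eef_pos: [0.5309, -0.1222, 0.0498]
tcp_rot: [[0.282, 0.959, 0.001], [0.959, -0.282, -0.0], [0.0, 0.001, -1.0]]
wrist_force: [-3.3, 1.1, 7.8]
grip_width: 0.0003
gripper_force: 4.2
```

Every probe fits a level stand: 48.0 mm on the low side, and 50.0 mm at the far corner, where the finger meets the mat edge. I lift off and locate the jar.

Request:
jog_arm(
  rows=[
    [0,0,0,-0.03,0],
    [0.5,0,0,-0.04,0],
    [1,0,0,-0.04,0],
    [1,0,0,0,0],
    [1,0,0,0,0],
    [1,0,0,0,0],
  ],
)

```text
clock: 16.45
eef_pos: [0.5302, -0.1222, 0.1577]
tcp_rot: [[0.282, 0.959, -0.0], [0.959, -0.282, 0.0], [-0.0, -0.0, -1.0]]
wrist_force: [-0.2, -0.3, -0.9]
grip_width: 0.0606
gripper_force: 0.0
```

```bash
python3 - <<'E'
from h import *
np.set_printoptions(precision=4,suppress=True)
print("lid ray",ray("top",180+705/3,90+398/3,.089))
save("scene","s3.png")
for k in range(3):
  save("scene","s3.png");print([w("scene",viewer.landmark_of(t,"scene")[0]["location"]) for t in("jar","mat_centre","stand")])
im=cv2.imread("pics/s3.png");cv2.imwrite("pics/c3.png",cv2.resize(im[150:330,210:390],None,fx=3,fy=3))
E
python3 to.py .547 -.229 .16 73.7 3
```

```text
lid ray [ 0.5472 -0.2308  0.089 ]
[array([ 0.5503, -0.2289,  0.0011]), array([ 0.5177, -0.0704,  0.0526]), array([ 0.4936, -0.027 , -0.0051])]
[array([ 0.5509, -0.228 , -0.0001]), array([ 0.5173, -0.073 ,  0.0523]), array([ 0.495 , -0.0256, -0.0044])]
[array([ 0.5478, -0.2277, -0.0004]), array([ 0.5149, -0.0723,  0.051 ]), array([ 0.4948, -0.0264, -0.0015])]
pose [ 0.5304 -0.1223  0.1583] a 73.6 q [-0.29  0.14  1.45 -0.    1.55 -0.01] t 17.1 F [ 0.9  0.1 -0.5] d [ 0.0166 -0.1067  0.0017] spin -0.002
[np.float64(-0.0326), np.float64(0.0153), np.float64(-0.0006), np.float64(-0.0005)]
[np.float64(-0.0326), np.float64(0.0153), np.float64(-0.0006), np.float64(-0.0005)]
[np.float64(-0.0326), np.float64(0.0153), np.float64(-0.0006), np.float64(-0.0005)]
```

View pics/c3.png

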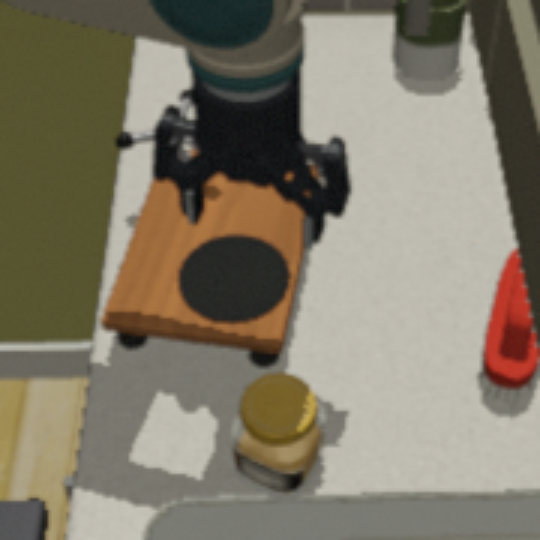

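The stand is level and untouched, mat at (235,278), with its near feet on the worktop. The jar lid is at (280,408).

Request:
jog_arm(
  rows=[
    [1,-0.0325,0.0157,0,0],
    [1,-0.0325,0.0157,0,0],
    [1,-0.0325,0.0157,0,0],
    [1,0,0,0,0],
    [1,0,0,0,0],
    [1,0,0,0,0],
  ],
)

```text
clock: 17.6
eef_pos: [0.548, -0.2288, 0.1581]
tcp_rot: [[0.282, 0.959, -0.0], [0.959, -0.282, 0.0], [0.0, -0.0, -1.0]]
wrist_force: [-0.1, 0.6, -0.2]
grip_width: 0.0857
gripper_force: 0.0
```

```bash
python3 - <<'E'
from h import *
np.set_printoptions(precision=4,suppress=True)
for k in range(2):
  save("top","t4.png");print([[w("top",r["location"]) for r in viewer.landmark_of(t,"top")[:1]] for t in("mat_centre","stand","star_handle")])
im=cv2.imread("pics/t4.png");g=im[170:270,290:390].max(2)<75
n,l,st,c=cv2.connectedComponentsWithStats(g.astype(np.uint8))
for i in range(1,n):
  if st[i,4]>300: print(st[i],ray("top",c[i][0]+290,c[i][1]+170,.05))
cv2.imwrite("pics/c4.png",cv2.resize(im[160:310,220:440],None,fx=3,fy=3))
E
python3 to.py .548 -.229 .036 73.7 1
```

```text
[[array([ 0.517 , -0.0773,  0.0529])], [array([ 0.4936, -0.0237, -0.0013])], [array([0.4488, 0.0733, 0.0907])]]
[[array([ 0.5164, -0.0733,  0.0519])], [array([ 0.4951, -0.0228,  0.0012])], [array([0.4494, 0.0734, 0.0893])]]
pose [ 0.5482 -0.2286  0.1585] a 73.7 q [-0.46  0.28  1.29 -0.    1.57 -0.17] t 18.0 F [-0.3  0.7  0.4] d [-0.0002 -0.0004 -0.1225] spin -0.001
[np.float64(-0.0004), np.float64(-0.0001), np.float64(0.1225), np.float64(-0.0008)]
```

View pics/c4.png

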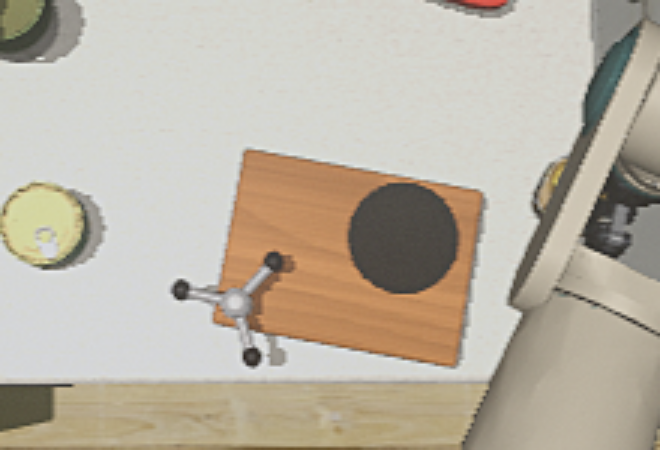

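The top view shows the handle turned to a new angle (hub (235,302), balls (274,260), (181,290), (251,356)), so about 2.65 rad in total. The mat is at (403,238) and clear. I descend onto the jar.

Request:
jog_arm(
  rows=[
    [1,0,0,0.03,0],
    [1,0,0,0.03,0],
    [1,0,0,0.02,0],
    [1,0,0,0.015,0],
    [1,0,0,0.015,0],
    [1,0,0,0.0125,0],
    [1,0,0,0,0],
  ],
)

```text
clock: 18.58
eef_pos: [0.5466, -0.2283, 0.0327]
tcp_rot: [[0.282, 0.959, -0.004], [0.959, -0.282, 0.002], [0.001, -0.005, -1.0]]
wrist_force: [-1.0, 0.8, -1.1]
grip_width: 0.0855
gripper_force: 0.0
```

Request:
jog_arm(
  rows=[
    [0.5,0,0,0,0],
    [0.5,0,0,0,0],
    [0.5,0,0,0,0],
    [0.5,0,0,0,0],
    [0.5,0,0,0,0],
    [0.5,0,0,0,0],
  ],
)

```text
clock: 19.08
eef_pos: [0.5491, -0.2296, 0.0377]
tcp_rot: [[0.282, 0.959, 0.003], [0.959, -0.282, -0.002], [-0.001, 0.003, -1.0]]
wrist_force: [-0.1, -0.0, 5.4]
grip_width: 0.0641
gripper_force: 64.3
```

Request:
jog_arm(
  rows=[
    [0.5,0,0,-0.015,0],
    [0.5,0,0,-0.025,0],
    [0.5,0,0,-0.03,0],
    [0.5,0,0,-0.025,0],
    [0.5,0.0231,-0.013,0,0],
    [0.5,0.0231,-0.013,0,0],
    [0.5,0.0231,-0.013,0,0],
    [0.5,0.0231,-0.013,0,0],
    [0.5,0.0231,-0.013,0,0],
    [0.5,0.0231,-0.013,0,0],
  ],
)

```text
clock: 19.92
eef_pos: [0.5117, -0.0729, 0.1305]
tcp_rot: [[0.282, 0.959, -0.001], [0.959, -0.282, 0.0], [-0.0, -0.001, -1.0]]
wrist_force: [-0.2, 0.4, -2.2]
grip_width: 0.0644
gripper_force: 64.3
```

Request:
jog_arm(
  rows=[
    [0.5,0,0,0,0],
    [0.5,0,0,0.015,0],
    [0.5,0,0,0.01,0],
    [0.5,0,0,0.005,0],
    [0.5,0,0,0,0],
  ],
)

```text
clock: 20.33
eef_pos: [0.5114, -0.0743, 0.0988]
tcp_rot: [[0.283, 0.959, -0.004], [0.959, -0.283, 0.001], [-0.0, -0.004, -1.0]]
wrist_force: [-0.2, 0.0, -2.4]
grip_width: 0.064
gripper_force: 64.2
```

Request:
jog_arm(
  rows=[
    [0.5,0,0,0.005,0],
    [0.5,0,0,0.004,0],
    [0.5,0,0,0.001,0],
    [0.5,0,0,0,0],
  ],
)

```text
clock: 20.67
eef_pos: [0.5123, -0.0742, 0.0905]
tcp_rot: [[0.282, 0.959, -0.001], [0.959, -0.282, 0.0], [-0.0, -0.001, -1.0]]
wrist_force: [0.8, -0.2, -1.2]
grip_width: 0.0646
gripper_force: 64.3
```

Request:
jog_arm(
  rows=[
    [0.5,0,0,0.001,0],
    [0.5,0,0,0,0],
  ],
)

```text
clock: 20.83
eef_pos: [0.5125, -0.0742, 0.0899]
tcp_rot: [[0.282, 0.959, 0.0], [0.959, -0.282, -0.0], [-0.0, 0.0, -1.0]]
wrist_force: [-0.0, -0.6, -1.4]
grip_width: 0.0639
gripper_force: 64.3
```

Request:
jog_arm(
  rows=[
    [0.5,0,0,0.001,0],
    [0.5,0,0,0,0],
  ],
)

```text
clock: 21.0
eef_pos: [0.5124, -0.0741, 0.0888]
tcp_rot: [[0.282, 0.959, 0.0], [0.959, -0.282, -0.0], [-0.0, 0.0, -1.0]]
wrist_force: [-0.5, -0.2, -2.0]
grip_width: 0.0643
gripper_force: 64.3
```

Request:
jog_arm(
  rows=[
    [0.5,0,0,0.001,0],
    [0.5,0,0,0,0],
  ],
)

```text
clock: 21.17
eef_pos: [0.5125, -0.0741, 0.0878]
tcp_rot: [[0.282, 0.959, 0.0], [0.959, -0.282, -0.0], [0.0, 0.0, -1.0]]
wrist_force: [0.1, 0.4, -2.2]
grip_width: 0.0641
gripper_force: 64.2
```

Request:
jog_arm(
  rows=[
    [0.5,0,0,0.0005,0],
    [0.5,0,0,0,0],
  ],
)

```text
clock: 21.33
eef_pos: [0.5125, -0.0741, 0.0877]
tcp_rot: [[0.282, 0.959, 0.0], [0.959, -0.282, -0.0], [-0.0, 0.0, -1.0]]
wrist_force: [-1.9, 0.5, 1.4]
grip_width: 0.0642
gripper_force: 64.5
```

Contact came exactly where expected. I release slowly and lift.

Request:
jog_arm(
  rows=[
    [0.8,0,0,0,0],
    [0.9,0,0,0,0],
    [1,0,0,0,0],
    [1,0,0,0,0],
    [1,0,0,0,0],
    [1,0,0,-0.015,0],
    [1,0,0,-0.03,0],
    [1,0,0,-0.04,0],
    [1,0,0,-0.04,0],
    [1,0,0,0,0],
  ],
)

```text
clock: 22.17
eef_pos: [0.5153, -0.0747, 0.2217]
tcp_rot: [[0.282, 0.959, 0.014], [0.959, -0.282, -0.003], [0.001, 0.015, -1.0]]
wrist_force: [0.9, -0.9, 1.2]
grip_width: 0.0853
gripper_force: 0.0
```

Request:
jog_arm(
  rows=[
    [1,-0.035,0,0,0],
    [1,-0.035,0,0,0],
    [1,-0.035,0,0,0],
    [1,-0.035,0,0,0],
    [1,-0.035,0,0,0],
    [1,-0.035,0,0,0],
    [1,0,0,0,0],
    [1,0,0,0,0],
  ],
)

```text
clock: 22.83
eef_pos: [0.4525, -0.277, 0.2119]
tcp_rot: [[0.285, 0.958, -0.0], [0.958, -0.285, 0.0], [0.0, -0.0, -1.0]]
wrist_force: [-0.1, 0.3, -0.6]
grip_width: 0.0855
gripper_force: 0.0
```

```bash
python3 - <<'E'
from h import *
np.set_printoptions(precision=4,suppress=True)
a=save("top","t5.png")
print([[w("top",r["location"]) for r in viewer.landmark_of(t,"top")[:1]] for t in("jar","mat_centre","stand")])
b=save("scene","s5.png")
print([[w("scene",r["location"]) for r in viewer.landmark_of(t,"scene")[:1]] for t in("jar","mat_centre","stand")])
s=sense();print(s["eef_pos"],s["wrist_force"],s["clock"])
cv2.imwrite("pics/c5.png",cv2.cvtColor(np.hstack([cv2.resize(a[170:320,270:420],(400,400)),cv2.resize(b[170:310,220:360],(400,400))]),cv2.COLOR_RGB2BGR))
E
```

```text
[[array([ 0.5105, -0.079 ,  0.0521])], [array([ 0.5127, -0.0755,  0.0533])], [array([ 0.4954, -0.023 ,  0.002 ])]]
[[array([ 0.5144, -0.0731,  0.0504])], [array([ 0.515 , -0.0731,  0.0505])], [array([ 0.4945, -0.0247,  0.0008])]]
[ 0.4535 -0.2749  0.2124] [ 0.6854  0.6874 -0.0975] 23.2333
```

View pics/c5.png

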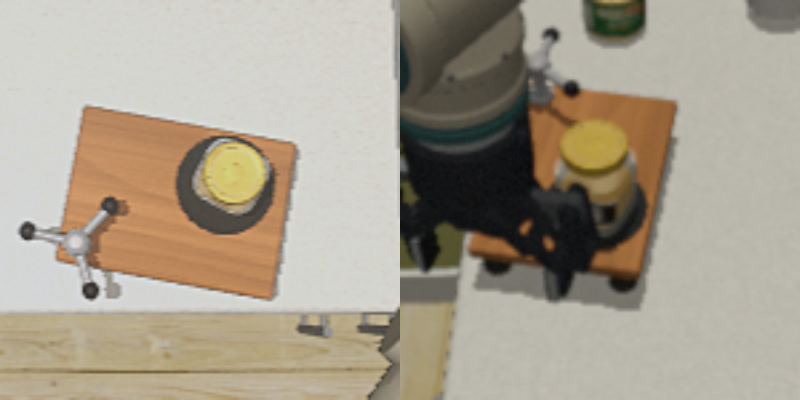

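The jar stands upright on the mat (lid at (236,170), mat around (225,185); the offset is perspective), and nothing is being touched. I hand the job in.

```bash
python3 -c "
from station import arm
print(arm.job_done())"
```

```text
the job is handed in; nothing more can be done
None
```

I turned the foot's handle about 2.7 rad until touch probes found the stand level to about 0.5 mm, set the jar upright on the mat about 4 mm or less from its centre by the networks, and handed the job in at about 23 s; it returned no verdict.

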